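# Slide a lantern board between two trays

## Task

Push the small wooden board, with the carved melon lantern standing on it, through the narrow gap between the two heavy blue trays until the whole board lies on the orange paper mat on the other side. Only push the board along the table: lift nothing, do not touch the lantern, keep it standing near the middle of the board, and do not shove hard against the trays. Leave the spoon, the knife, the candle and the big finished lantern where they are.

Things in the scene. Friction and masses are not known exactly. Their poses are not given: they have to be found in the camera images.
- board: wooden chopping board, loose, flat on the table, 130 (its x) by 180 (its y) by 16 mm thick, 0.25 to 0.5 kg; origin at the centre of its underside. Its long side (y) must point along the gap to fit through. It starts on one side of the trays, which side varies, and stands askew
- corner0 (a point): corner of the board's top face at its +x +y (65, 90 mm from the centre)
- corner1 (a point): corner of the board's top face at its +x -y
- corner2 (a point): corner of the board's top face at its -x -y
- corner3 (a point): corner of the board's top face at its -x +y
- lantern: small round dark-green melon, hollow and carved with faces, open at the top, 82 mm across and 52 mm high (its top 68 mm above the table), about 0.2 kg, standing loose near the middle of the board; origin at the centre of its underside, z up
- tray_near: low blue tray full of melon pieces, too heavy to move, fixed; 160 (its x) by 250 (its y) by 50 mm high with upright sides and corners rounded to 18 mm; the one nearer the robot. Origin on the table at the middle of its long side that faces the gap (the tray lies on the -x side of it); y runs along the gap, +x points straight across the gap to the other tray
- tray_far: the same kind of tray, fixed, parallel to the first, on the far side of the gap; same size and axes, origin on the table at the middle of its long side that faces the gap (the tray lies on the +x side of it), so the gap's centre is half-way between the two origins. The gap between the two facing sides is 140 to 146 mm wide and 250 mm long
- mat: orange paper place mat with a paler middle, flat on the table (it has no thickness to stop the board), 250 (its x) by 290 mm (its y), origin at its centre, on the other side of the gap from the board, y roughly along the gap
- finished: finished big dark-green melon lantern, loose, 100 mm across, 102 mm high, origin at the centre of its underside; leave alone
- spoon: steel spoon, loose, 185 mm long along its x, up to 44 mm wide, 10 mm high; leave alone
- knife: paring knife with a red handle, loose, 205 mm long along its x, 20 mm wide, 14 mm high; leave alone
- candle: tea-light in an aluminium cup, loose, 38 mm across, 16 mm high (22 with its wick); leave alone

How it is judged:
By the outcome, as a careful person would: the job done as asked, in the order asked, and still so for the second after the job is handed in, with the robot touching nothing.
It also fails if it takes over 72 s, if anything falls off the work surface, if the arm or the gripper's body presses on something with over 40 N, if the wrist force passes 120 N, or if a joint passes its speed limit or range.

## Robot

A 6-joint arm with a two-finger parallel gripper is mounted at the origin on the work surface. World frame = base frame: x ahead of the robot, y to its left, z up, the work surface at z = 0. Lengths are in m, angles in degrees, forces in N, time in s.
With the tool pointing down it reaches from about 0.3 to 0.75 m from the base axis. Payload 8.5 kg.
Tool frame: the origin (TCP) lies between the finger pads; the fingertips stand 17 mm ahead of it and the grasp point (between the pads) lies 2 mm behind it; z points along the fingers, y is the direction in which the jaws open and shut (so a half turn about z gives the same grasp; the last joint's range is limited). The gripper opens to 85 mm and grips with 20 to 120 N. Pads are 22 mm wide; open, the fingers measure 114 mm over their backs; the gripper's body (76 mm by 85 mm) begins 54 mm behind the grasp point. The pads swing forward as they close: fully open they stand 13 mm farther back than shut.
Start: joints at [-12.336, 21.807, 74.336, -0, 83.858, -12.336], TCP at [0.55, 0, 0.216] pointing down, gripper open.
Joint ranges: [-178.18, 178.18], [-50.72, 133.34], [12.68, 142.11], [-81.47, 261.47], [9.98, 163.14], [-165.26, 165.26]. Speed limits (degrees/s): [136.94, 136.94, 180, 180, 180, 180].

## Interface

Orientations are given as a 3x3 rotation matrix whose columns are the frame's x, y, z axes.
In Python, from rig import readout, eyes, env gives the robot as it stands.
- The arm moves only by the tool arm_command, never from a script. Its argument "rows" is text: rows parted by semicolons, each of 7 numbers parted by spaces: the closure, from 0 (fully open) to 1 (shut), then the shift along the tool's x, y, z in mm, then the turn, a rotation vector about the tool's x, y, z in degrees. In form: grip dx dy dz rx ry rz; .... A call has 1 to 5 rows; each row shifts and turns the commanded pose from where the row before left it, along the tool's axes as they then stand; what a row does not reach is not made up. A row lasts 1/12 s, in which the tool goes at most 41.7 mm and 7.16 degrees, less where a joint would pass 70% of its speed; a pose out of reach is approached as far as the arm can. A call with a gripper value outside its range is refused whole. The fingers move at their own pace and stop on an object; "squeeze" is the grip in N (left out, the last holds). Time passes only in rows, so rows that do not move let the fingers close. It gives the time, the measured TCP pose, the force and the opening at its end, in the units of the state.
- readout.observe(): the state, without advancing time (a new reading comes with each control period).
- eyes.get_image(name): name is "scene" or "side" or "wrist"; returns the picture (384x512x3 uint8, red, green, blue); there is no depth.
- eyes.camera_model(name): a dict with "mtx" (3x3 intrinsics, pixels), "k1" (the pictures are not rectified: a ray, as slopes to the right and down, at radius r is drawn at 1 + k1 r^2 times it, then the intrinsics apply), "view" (4x4, takes a point from world to camera coordinates). Camera axes: x right, y up, looking along -z (the intrinsics and any distortion apply to the point x, -y, -z); pixel columns grow to the right and rows downward; lengths in m; the calibration is good to about 2 mm. A picture is of the moment at which its call begins: read the wrist's pose just before it. camera_model takes no time and is no camera call; for the wrist camera it gives the pose at the moment of the call.
- env.close_job(): hands the job in, once; it reports no verdict.
The state is a dict: "time_s": time; "q": joint angles; "qvel": joint speeds; "joint_efforts": joint torques, N m; "position": TCP position; "tool_rot": TCP orientation; "ft_force": force on the tool from outside, world axes, zero at the start; "wrist_torque": the same for the moment, N m; "grip_width": finger opening in m.
Only numpy, scipy, OpenCV 4.12 (cv2) and the standard library are available. Lean on these libraries where they do the work, as an engineer would, in place of code of your own. Each camera call takes 0.05 s, during which the arm holds its last target. There are 200 camera calls.

## Working session

There is one attempt and no reset: what is moved stays moved. The work goes in short steps, Python scripts to look and compute and a tool call to move; the robot and the scene stay as the last step left them, time stands still between calls to the robot, and variables do not carry over. Pictures are saved under pics/ and viewed, about 8 in all and at most 12, crops included, and the job is handed in when it is done.

Besides the shell and the picture viewer there is one more tool, called after "Call:" as name(argument=value, ...) on one line, values as JSON. arm_command: Moves the arm, as the interface text tells. Its arguments: {"type":"object","properties":{"rows":{"type":"string"},"squeeze":{"type":"number"}},"required":["rows"]}

```bash
mkdir -p pics; ls
cat > h.py <<'E'
import numpy as np, cv2
from rig import readout, eyes, env
def grab(n,f):
    m=eyes.camera_model(n); im=eyes.get_image(n); cv2.imwrite('pics/'+f,im[...,::-1]); return im,m
def ray(m,uv):
    K=np.array(m['mtx']);V=np.array(m['view'])
    p=np.linalg.inv(K)@[uv[0],uv[1],1.]; d=p[:2]; r=np.hypot(*d); s=r
    for _ in range(20): s=r/(1+m['k1']*s*s)
    d=d*(s/r if r else 1)
    c=np.array([d[0],-d[1],-1.]); R=V[:3,:3]
    return -R.T@V[:3,3], R.T@c
def onz(m,uv,z):
    o,d=ray(m,uv); return o+d*(z-o[2])/d[2]
def proj(m,P):
    K=np.array(m['mtx']);V=np.array(m['view']); c=V[:3,:3]@np.asarray(P)+V[:3,3]
    x=np.array([c[0],-c[1]])/-c[2]; x=x*(1+m['k1']*(x@x)); return (K@[x[0],x[1],1])[:2]
E
python3 - <<'E'
from h import *
a,m=grab('scene','s0.png'); b,mb=grab('side','d0.png')
for k in (m,mb): print(np.round(-np.array(k['view'])[:3,:3].T@np.array(k['view'])[:3,3],3),k['k1'])
cv2.imwrite('pics/both.png',cv2.resize(np.vstack([a,b])[...,::-1],None,fx=.78,fy=.78))
E
```

```text
pics
[ 0.893 -0.346  0.926] -0.04258381923694779
[-0.031  0.531  0.649] -0.0078960182933282
```

View pics/s0.png

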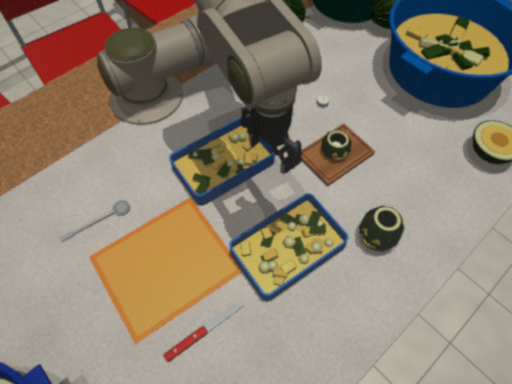

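View pics/d0.png

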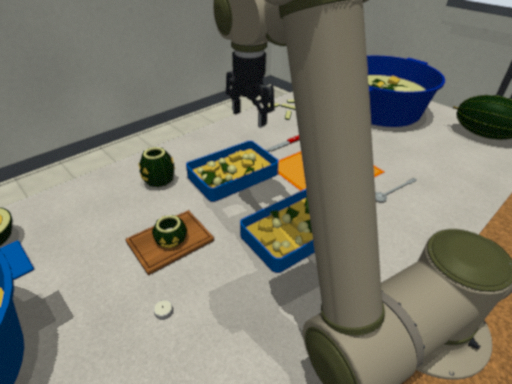

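The scene view shows the board at about (337,153) and the lantern at (336,145), on the +y side. The trays are at (222,160) and (290,245), and the mat is at (165,268). The candle (323,100), spoon, knife and big lantern are all clear of the path. Next I'll measure with masks.

```bash
cat > meas.py <<'E'
from h import *
def blob(mask,seed=None,n=1,close=0):
    mask=mask.astype(np.uint8)
    if close: mask=cv2.morphologyEx(mask,cv2.MORPH_CLOSE,np.ones((close,close)))
    cs,_=cv2.findContours(mask,cv2.RETR_EXTERNAL,cv2.CHAIN_APPROX_NONE)
    return sorted(cs,key=cv2.contourArea)[::-1][:n]
def cast(m,c,z): return np.array([onz(m,p,z)[:2] for p in c.reshape(-1,2)])
def rect(P):
    r=cv2.minAreaRect((P*1000).astype(np.float32)); return np.round(r[0],1),np.round(r[1],1),round(r[2],1),np.round(cv2.boxPoints(r)).tolist()
def board(im,m,box):
    h=cv2.cvtColor(im,cv2.COLOR_RGB2HSV); M=np.zeros(h.shape[:2],np.uint8); x0,y0,x1,y1=box
    k=cv2.inRange(h,(3,75,50),(16,255,230)); M[y0:y1,x0:x1]=k[y0:y1,x0:x1]
    return blob(M,close=5)[0]
E
python3 - <<'E'
from meas import *
im=cv2.imread('pics/s0.png')[...,::-1].copy(); m=eyes.camera_model('scene')
sd=cv2.imread('pics/d0.png')[...,::-1].copy(); md=eyes.camera_model('side')
h=cv2.cvtColor(im,cv2.COLOR_RGB2HSV); hd=cv2.cvtColor(sd,cv2.COLOR_RGB2HSV)
for p in [(310,155),(165,265),(250,238),(195,195)]: print(p,h[p[1],p[0]],np.round(onz(m,p,0),3))
c=board(im,m,(295,115,385,190)); print('board scene',rect(cast(m,c,.016)))
cd=board(sd,md,(115,200,225,280)); print('board side',rect(cast(md,cd,.016)))
k=cv2.inRange(h,(10,170,150),(25,255,255)); k[:195]=0;k[:,245:]=0
mt=blob(k,close=3)[0]; print('mat',rect(cast(m,mt,0)))
k=cv2.inRange(h,(100,120,40),(125,255,255)); k[:110]=0;k[310:]=0;k[:,:160]=0;k[:,360:]=0
out=im.copy(); cv2.drawContours(out,[c,mt],-1,(0,255,0),1)
for t in blob(k,n=2,close=5):
    cv2.drawContours(out,[t],-1,(255,0,255),1)
    print('tray .05',rect(cast(m,t,.05))); print('  at 0',rect(cast(m,t,0)))
    np.save('pics/t%d.npy'%(t[:,0,1].mean()>200),t)
cv2.imwrite('pics/o1.png',cv2.resize(out[90:350,80:400],(800,650))[:600][...,::-1])
cv2.imwrite('pics/o1.png',cv2.resize(out[90:350,80:400],(736,598))[...,::-1])
E
```

```text
(310, 155) [ 13 152 148] [ 0.501  0.213 -0.   ]
(165, 265) [ 19 163 195] [ 0.491 -0.28   0.   ]
(250, 238) [ 24 139 193] [ 0.576 -0.081  0.   ]
(195, 195) [108 159 106] [ 0.386 -0.106  0.   ]
board scene (array([549.6, 262.6]), array([182.7, 131.9]), 84.6, [[475.0, 178.0], [607.0, 166.0], [624.0, 347.0], [493.0, 360.0]])
board side (array([540.3, 270.3]), array([179.8, 137.9]), 84.7, [[463.0, 187.0], [601.0, 174.0], [617.0, 353.0], [480.0, 366.0]])
mat (array([ 487.8, -278. ]), array([285.4, 244.2]), 83.2, [[350.0, -405.0], [592.0, -434.0], [626.0, -151.0], [383.0, -122.0]])
tray .05 (array([662.9, -35. ]), array([251.1, 163.5]), 82.3, [[565.0, -148.0], [727.0, -170.0], [761.0, 78.0], [599.0, 100.0]])
  at 0 (array([649.7, -17.3]), array([265.5, 172.8]), 82.3, [[546.0, -137.0], [717.0, -160.0], [753.0, 103.0], [582.0, 126.0]])
tray .05 (array([371.9,   7.3]), array([251.4, 181.7]), 82.9, [[266.0, -106.0], [447.0, -129.0], [478.0, 121.0], [297.0, 143.0]])
  at 0 (array([342.1,  27.5]), array([265.8, 192.1]), 82.9, [[230.0, -93.0], [421.0, -116.0], [454.0, 147.0], [263.0, 171.0]])
```

View pics/o1.png

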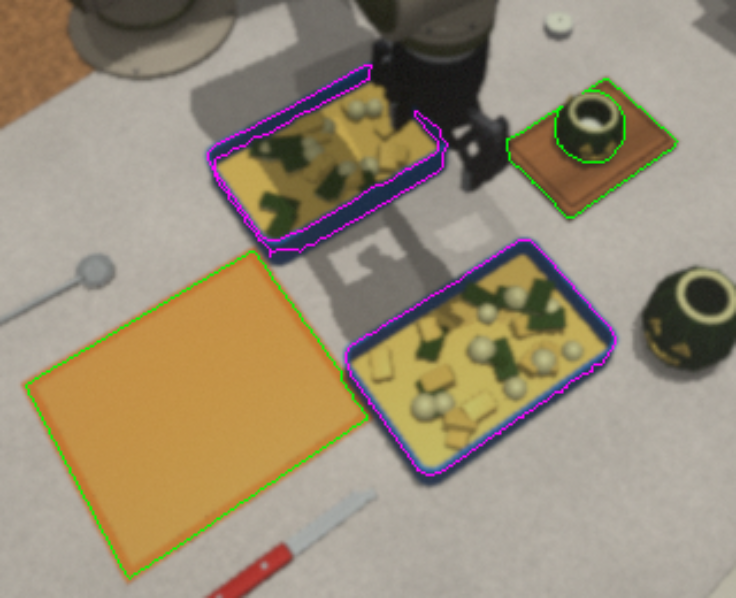

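The masks fit the board and mat well. The gap runs at about 82.6° and is about 145 mm wide, and the board is roughly on its line. I plan to push on the board's +y short edge with the two open fingers, which gives two contacts and a stable push. First the arm goes behind the board.

Run:
```python
from h import *
s=readout.observe();print(np.round(s['position'],4),np.round(s['tool_rot'],3),s['grip_width'],s['time_s'])
m=eyes.camera_model('wrist');V=np.array(m['view']);print(np.round(-V[:3,:3].T@V[:3,3],3),np.round(V[:3,:3],2))
```

```text
[0.5497 0.     0.2152] [[-0.     1.    -0.001]
 [ 1.     0.     0.   ]
 [ 0.    -0.001 -1.   ]] 0.08534882032900541 0.1
[0.549 0.084 0.373] [[ 1.    0.   -0.  ]
 [-0.    0.95 -0.32]
 [ 0.    0.32  0.95]]
```

Call:
arm_command(rows="0 39 1 0 0 0 0; 0 39 1 0 0 0 0; 0 39 1 0 0 0 0; 0 39 1 0 0 0 0; 0 39 1 0 0 0 0")

```text
time_s: 0.52
position: [0.5545, 0.1968, 0.2154]
tool_rot: [[0.0, 1.0, -0.001], [1.0, -0.0, -0.0], [-0.0, -0.001, -1.0]]
ft_force: [1.0, 0.1, 0.5]
grip_width: 0.0853
```

Call:
arm_command(rows="0 41 1 0 0 0 0; 0 41 1 0 0 0 0; 0 41 1 0 0 0 0; 0 41 1 0 0 0 0; 0 41 1 0 0 0 0")

```text
time_s: 0.93
position: [0.5594, 0.402, 0.2153]
tool_rot: [[-0.0, 1.0, -0.001], [1.0, 0.0, -0.0], [-0.0, -0.001, -1.0]]
ft_force: [0.9, -0.2, 0.5]
grip_width: 0.085
```

Call:
arm_command(rows="0 10 3 0 0 0 2.5; 0 5 3 0 0 0 2.5; 0 0 0 0 0 0 2.5; 0 0 0 0 0 0 0; 0 0 0 0 0 0 0")

```text
time_s: 1.35
position: [0.5661, 0.4148, 0.2153]
tool_rot: [[0.129, 0.992, -0.001], [0.992, -0.129, -0.0], [-0.001, -0.001, -1.0]]
ft_force: [-0.2, 0.6, -0.2]
grip_width: 0.0854
```

Run:
```python
from meas import *
s=readout.observe();print(np.round(s['position'],4),np.round(s['tool_rot'],3).tolist(),s['ft_force'])
im,m=grab('scene','s1.png'); w,mw=grab('wrist','w1.png')
cv2.imwrite('pics/b1.png',np.vstack([im[80:310,130:430],w[::2,::2][:, :].repeat(1,0)[:192,:][:, :256] if 0 else cv2.resize(w,(300,225))])[...,::-1])
cv2.imwrite('pics/b1.png',cv2.hconcat([cv2.resize(im[90:310,130:400],(440,358)),cv2.resize(w,(360,270),interpolation=cv2.INTER_AREA) if 0 else cv2.copyMakeBorder(cv2.resize(w,(360,270)),0,88,0,0,cv2.BORDER_CONSTANT)])[...,::-1])
```

```text
[0.5661 0.4148 0.2153] [[0.129, 0.992, -0.001], [0.992, -0.129, -0.0], [-0.001, -0.001, -1.0]] [-0.23806406  0.55854756 -0.21612523]
```

View pics/b1.png

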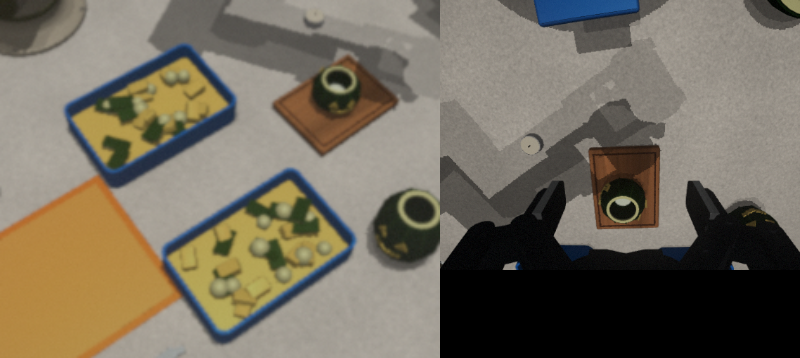

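Scene (left crop): both trays and the gap are now unobstructed. Wrist (right crop): the board is at about (628,188), between the fingers in the picture. I'll measure the edges in the gap frame.

```bash
cat > fr.py <<'E'
from meas import *
th=np.radians(82.6); T=np.array([np.cos(th),np.sin(th)]); N=np.array([T[1],-T[0]])
def nt(P): return np.c_[P@N,P@T]*1000
def edge(Q,side,axis,trim=25):
    # line along one side of hull-ish contour Q (n,t): returns slope(deg) & value at mid
    a,b=axis,1-axis; lo,hi=Q[:,b].min()+trim,Q[:,b].max()-trim
    pts=[]
    for s in np.arange(lo,hi,4):
        q=Q[abs(Q[:,b]-s)<4]
        if len(q): pts.append((s,(q[:,a].max() if side>0 else q[:,a].min())))
    pts=np.array(pts); k=np.polyfit(pts[:,0],pts[:,1],1)
    r=pts[:,1]-np.polyval(k,pts[:,0]); g=abs(r)<=2*max(np.median(abs(r)),.7); k=np.polyfit(pts[g,0],pts[g,1],1)
    mid=(lo+hi)/2; return round(np.degrees(np.arctan(k[0])),2),round(np.polyval(k,mid),1),round(mid,1)
def rep(name,m,c):
    for z in (0,.016,.05):
        Q=nt(cast(m,c,z)); print(name,z,'n-',edge(Q,-1,0),'n+',edge(Q,1,0),'t-',edge(Q,-1,1),'t+',edge(Q,1,1))
E
python3 - <<'E'
from fr import *
im=cv2.imread('pics/s1.png')[...,::-1].copy(); m=eyes.camera_model('scene')
w=cv2.imread('pics/w1.png')[...,::-1].copy(); mw=eyes.camera_model('wrist')
h=cv2.cvtColor(im,cv2.COLOR_RGB2HSV)
c=board(im,m,(295,115,385,190)); rep('board',m,c)
cw=board(w,mw,(200,195,330,335)); rep('boardW',mw,cw)
k=cv2.inRange(h,(95,110,15),(130,255,255)); k[:110]=0;k[310:]=0;k[:,:160]=0;k[:,360:]=0
out=im.copy()
for t in blob(k,n=2,close=5):
    cv2.drawContours(out,[t],-1,(255,0,255),1); rep('tray',m,t)
k=cv2.inRange(h,(10,170,110),(25,255,255)); k[:195]=0;k[:,245:]=0
rep('mat',m,blob(k,close=3)[0])
cv2.drawContours(out,[c],-1,(0,255,0),1); cv2.drawContours(w,[cw],-1,(0,255,0),1)
cv2.imwrite('pics/o2.png',cv2.hconcat([cv2.resize(out[100:310,160:400],(480,420)),cv2.resize(w[180:390,180:340],(320,420))])[...,::-1])
E
```

```text
board 0 n- (np.float64(23.76), np.float64(456.1), np.float64(341.1)) n+ (np.float64(-2.4), np.float64(570.1), np.float64(341.1)) t- (np.float64(1.68), np.float64(250.3), np.float64(504.2)) t+ (np.float64(1.76), np.float64(433.2), np.float64(504.2))
board 0.016 n- (np.float64(19.49), np.float64(461.5), np.float64(331.3)) n+ (np.float64(-2.34), np.float64(576.4), np.float64(331.3)) t- (np.float64(1.61), np.float64(241.8), np.float64(511.6)) t+ (np.float64(1.51), np.float64(421.8), np.float64(511.6))
board 0.05 n- (np.float64(24.49), np.float64(481.7), np.float64(310.4)) n+ (np.float64(-2.31), np.float64(589.6), np.float64(310.4)) t- (np.float64(1.62), np.float64(224.2), np.float64(527.2)) t+ (np.float64(1.6), np.float64(397.4), np.float64(527.2))
boardW 0 n- (np.float64(-2.31), np.float64(440.5), np.float64(328.1)) n+ (np.float64(-2.07), np.float64(574.1), np.float64(328.1)) t- (np.float64(2.6), np.float64(233.5), np.float64(507.3)) t+ (np.float64(-2.51), np.float64(420.4), np.float64(507.3))
boardW 0.016 n- (np.float64(-2.31), np.float64(443.4), np.float64(338.4)) n+ (np.float64(-2.08
[... 1962 characters left out ...]
4(-213.3)) n+ (np.float64(-0.76), np.float64(641.1), np.float64(-213.3)) t- (np.float64(0.59), np.float64(-355.1), np.float64(519.3)) t+ (np.float64(0.1), np.float64(-71.4), np.float64(519.3))
mat 0.016 n- (np.float64(-0.71), np.float64(407.3), np.float64(-213.6)) n+ (np.float64(-0.78), np.float64(646.1), np.float64(-213.6)) t- (np.float64(0.59), np.float64(-352.8), np.float64(526.4)) t+ (np.float64(0.08), np.float64(-74.1), np.float64(526.4))
mat 0.05 n- (np.float64(-0.69), np.float64(426.8), np.float64(-214.1)) n+ (np.float64(-0.77), np.float64(656.8), np.float64(-214.1)) t- (np.float64(0.58), np.float64(-348.2), np.float64(541.5)) t+ (np.float64(0.3), np.float64(-79.7), np.float64(541.5))
```

View pics/o2.png

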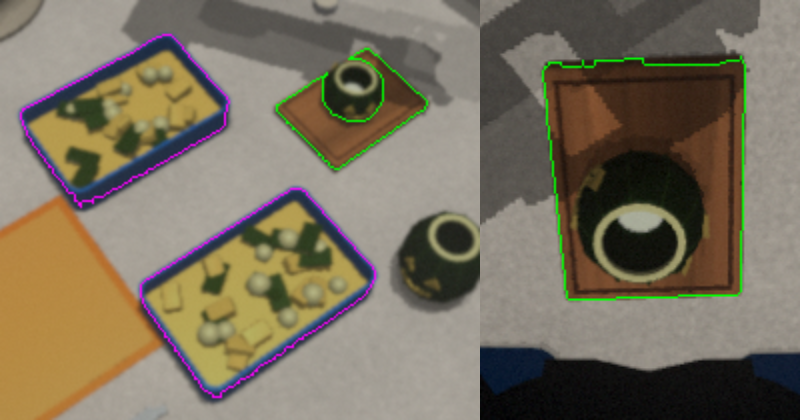

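Results, as across-gap (n) and along-gap (t) positions in mm:

| Item | n | t |
|---|---|---|
| Board centre | 507 | 336 |
| Gap centre | about 509, roughly 142 wide | -75 to 176 |
| Mat | about 398 to 641 | -356 to -70 |
| TCP | 508 | 484 |

The board is turned about 2.3° from the gap. Next I lower the fingers behind it.

Call:
arm_command(rows="0.2 0 0 35 0 0 0; 0.2 0 0 35 0 0 0; 0.2 0 0 35 0 0 0; 0.2 0 0 35 0 0 0; 0.2 0 0 30 0 0 0")

```text
time_s: 1.87
position: [0.5656, 0.4142, 0.0436]
tool_rot: [[0.13, 0.992, -0.001], [0.992, -0.13, -0.001], [-0.001, -0.001, -1.0]]
ft_force: [-0.0, -0.1, -0.4]
grip_width: 0.0685
```

Call:
arm_command(rows="0.2 0 0 8 0 0 0; 0.2 0 0 7 0 0 0; 0.2 0 0 4 0 0 0; 0.2 0 0 2 0 0 0; 0.2 0 0 0 0 0 0")

```text
time_s: 2.28
position: [0.5668, 0.4152, 0.0261]
tool_rot: [[0.13, 0.991, 0.002], [0.991, -0.13, 0.001], [0.001, 0.002, -1.0]]
ft_force: [-1.2, -0.5, 0.4]
grip_width: 0.0681
```

Run:
```python
from h import *
s=readout.observe();print(np.round(s['position'],4),s['ft_force'],s['grip_width'])
im,m=grab('side','d2.png')
p=proj(m,s['position']); print(p)
x,y=map(int,p); x0=max(0,min(x-100,512-240));y0=max(0,min(y-110,384-180))
cv2.imwrite('pics/c2.png',cv2.resize(im[y0:y0+180,x0:x0+240],(720,540))[...,::-1])
```

```text
[0.5668 0.4152 0.0261] [-1.22307052 -0.50262681  0.35711018] 0.06812947319875384
[108.15389881 260.91081748]
```

View pics/c2.png

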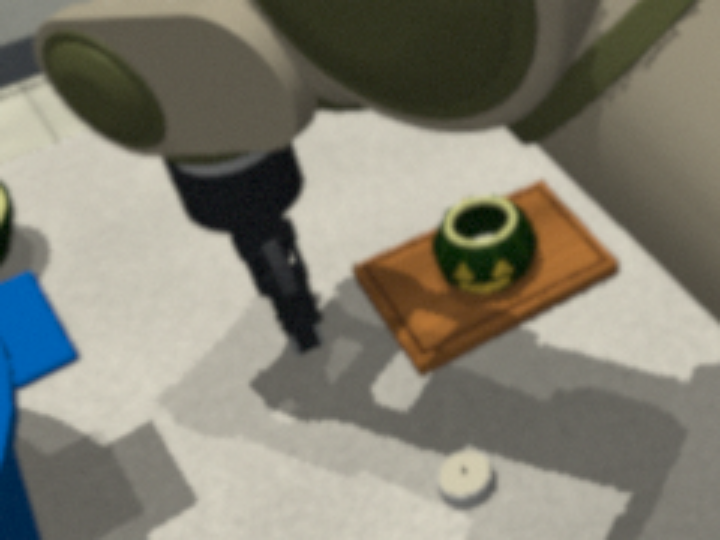

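The fingers are behind the board with the lantern clear. The tips are still above the table, so I'll creep down until light contact and then back off.

Call:
arm_command(rows="0.2 0 0 3 0 0 0; 0.2 0 0 3 0 0 0; 0.2 0 0 2 0 0 0; 0.2 0 0 0 0 0 0")

```text
time_s: 2.67
position: [0.566, 0.4148, 0.0162]
tool_rot: [[0.13, 0.991, -0.001], [0.991, -0.13, -0.0], [-0.0, -0.001, -1.0]]
ft_force: [-0.5, 0.3, -0.7]
grip_width: 0.0681
```

Call:
arm_command(rows="0.2 0 0 2 0 0 0; 0.2 0 0 2 0 0 0; 0.2 0 0 0 0 0 0")

```text
time_s: 2.92
position: [0.566, 0.4147, 0.0122]
tool_rot: [[0.131, 0.991, -0.001], [0.991, -0.131, -0.0], [-0.0, -0.001, -1.0]]
ft_force: [0.0, -0.2, 0.3]
grip_width: 0.0682
```

Call:
arm_command(rows="0.2 0 0 2 0 0 0; 0.2 0 0 0 0 0 0")

```text
time_s: 3.08
position: [0.5661, 0.4148, 0.0103]
tool_rot: [[0.131, 0.991, -0.0], [0.991, -0.131, -0.0], [-0.0, -0.0, -1.0]]
ft_force: [0.2, 0.5, -0.8]
grip_width: 0.0684
```

Call:
arm_command(rows="0.2 -8 0 0 0 0 0; 0.2 -8 0 0 0 0 0; 0.2 -8 0 0 0 0 0; 0.2 -5 0 0 0 0 0; 0.2 -5 0 0 0 0 0")

```text
time_s: 3.5
position: [0.5618, 0.3802, 0.0109]
tool_rot: [[0.131, 0.991, 0.0], [0.991, -0.131, -0.0], [0.0, 0.0, -1.0]]
ft_force: [-0.3, -0.3, 0.9]
grip_width: 0.0684
```

Call:
arm_command(rows="0.2 -4 0 0 0 0 0; 0.2 -4 0 0 0 0 0; 0.2 -4 0 0 0 0 0; 0.2 -4 0 0 0 0 0; 0.2 -4 0 0 0 0 0")

```text
time_s: 3.92
position: [0.5591, 0.361, 0.0107]
tool_rot: [[0.13, 0.991, -0.0], [0.991, -0.13, -0.0], [-0.0, -0.0, -1.0]]
ft_force: [-0.2, -0.0, 0.4]
grip_width: 0.0681
```

Call:
arm_command(rows="0.2 -5 0 0 0 0 0; 0.2 -6 0 0 0 0 0; 0.2 -6 0 0 0 0 0; 0.2 -5 0 0 0 0 0; 0.2 -4 0 0 0 0 0")

```text
time_s: 4.33
position: [0.5557, 0.3348, 0.0108]
tool_rot: [[0.131, 0.991, -0.0], [0.991, -0.131, -0.0], [-0.0, -0.0, -1.0]]
ft_force: [0.4, -1.1, -0.2]
grip_width: 0.0688
```

```bash
cat > look.py <<'E'
from fr import *
import sys
f=sys.argv[1]; s=readout.observe(); P=np.array(s['position'][:2]); print('tcp n,t',np.round(nt(P[None])[0],1),'z',round(s['position'][2],4),'F',np.round(s['ft_force'],1),s['time_s'])
im,m=grab('scene',f+'s.png'); h=cv2.cvtColor(im,cv2.COLOR_RGB2HSV)
M=cv2.inRange(h,(3,75,50),(16,255,230)); 
# only near the expected board (just ahead of the tool)
t0=nt(P[None])[0,1]
quad=np.array([proj(m,np.r_[(N*n+T*t)/1000,.016]) for n,t in [(430,t0+5),(590,t0+5),(590,t0-215),(430,t0-215)]]).astype(np.int32)
Q=np.zeros_like(M); cv2.fillPoly(Q,[quad],255); c=blob(M&Q,close=5)[0]
q=nt(cast(m,c,.016)); print('n+',edge(q,1,0,20),'t-',edge(q,-1,1,20),'t+ max',q[:,1].max().round(1),'n range',q[:,0].min().round(1),q[:,0].max().round(1))
print('rect',rect(q/1000)[:3])
cv2.drawContours(im,[c],-1,(0,255,0),1)
x,y=quad.mean(0).astype(int); x0=min(max(x-100,0),312);y0=min(max(y-75,0),234)
cv2.imwrite('pics/'+f+'.png',cv2.resize(im[y0:y0+150,x0:x0+200],(800,600))[...,::-1])
E
python3 look.py p1
```

```text
tcp n,t [508.  403.6] z 0.0108 F [ 0.4 -1.1 -0.2] 4.3333
n+ (np.float64(-2.19), np.float64(576.8), np.float64(324.5)) t- (np.float64(3.21), np.float64(241.5), np.float64(511.9)) t+ max 410.3 n range 443.9 580.0
rect (array([511.7, 325.7]), array([131.3, 171.5]), 2.0)
```

View pics/p1.png

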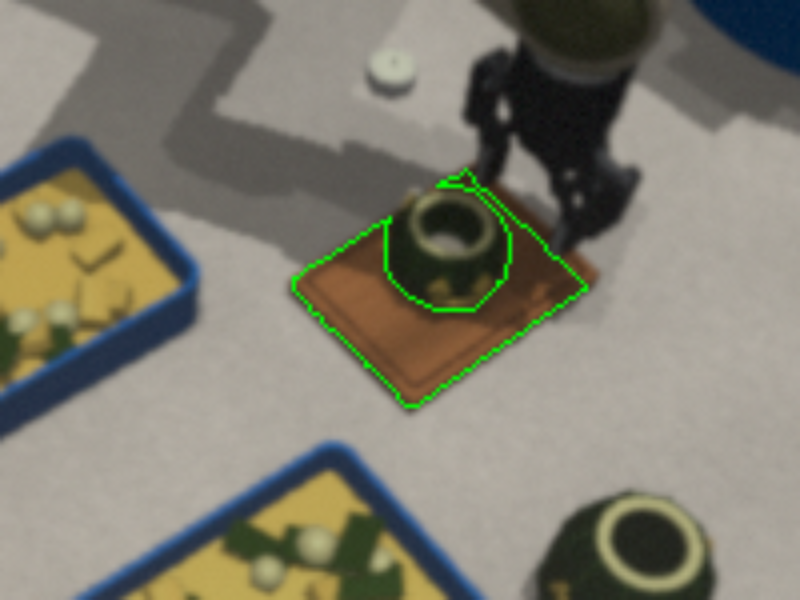

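The board has not moved even though the TCP is at t=404, so the fingers may be passing over its edge. I'll check where the tips project.

Run:
```python
from fr import *
m=eyes.camera_model('scene')
t0=403.6
quad=np.array([proj(m,np.r_[(N*n+T*t)/1000,.016]) for n,t in [(430,t0+5),(590,t0+5),(590,t0-215),(430,t0-215)]]).astype(np.int32)
x,y=quad.mean(0).astype(int); x0=min(max(x-100,0),312);y0=min(max(y-75,0),234)
for n in (468,548):
  for z in (.005,.02,.035): print(n,z,np.round((proj(m,np.r_[(N*n+T*t0)/1000,z])-[x0,y0])*4))
for n,t in [(443,425),(571,425)]: print(n,t,np.round((proj(m,np.r_[(N*n+T*t)/1000,.016])-[x0,y0])*4))
im,mw=grab('wrist','w3.png'); im2,md=grab('side','d3.png')
cv2.imwrite('pics/c3.png',cv2.hconcat([cv2.resize(im[170:,130:382],(400,340)),cv2.resize(im2[170:310,90:255],(400,340))])[...,::-1])
```

```text
468 0.005 [476. 201.]
468 0.02 [480. 188.]
468 0.035 [484. 174.]
548 0.005 [551. 274.]
548 0.02 [556. 261.]
548 0.035 [561. 248.]
443 425 [478. 156.]
571 425 [600. 273.]
```

View pics/c3.png

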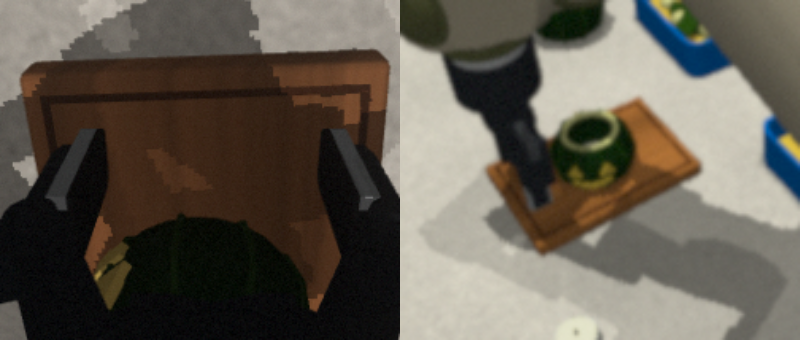

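The wrist and side views both show the open tips hovering above the board's rear strip. Nothing is touched, and the tips sit higher than I assumed. I'll back off behind the board and feel for the table.

Call:
arm_command(rows="0.2 14 0 0 0 0 0; 0.2 14 0 0 0 0 0; 0.2 14 0 0 0 0 0; 0.2 10 0 0 0 0 0; 0.2 0 0 0 0 0 0")

```text
time_s: 4.9
position: [0.5624, 0.3889, 0.0106]
tool_rot: [[0.129, 0.992, 0.001], [0.992, -0.129, 0.001], [0.001, 0.0, -1.0]]
ft_force: [-0.4, -0.0, 0.0]
grip_width: 0.0683
```

Call:
arm_command(rows="0.2 0 0 2 0 0 0; 0.2 0 0 2 0 0 0; 0.2 0 0 0 0 0 0")

```text
time_s: 5.15
position: [0.5623, 0.3863, 0.0061]
tool_rot: [[0.131, 0.991, -0.001], [0.991, -0.131, -0.001], [-0.001, -0.001, -1.0]]
ft_force: [-0.4, 0.1, -0.0]
grip_width: 0.0684
```

Run:
```python
from fr import *
s=readout.observe();print(s['position'],s['ft_force'],nt(np.array(s['position'])[None,:2]))
im,m=grab('scene','s4.png'); p=np.round(proj(m,s['position'])).astype(int); print(p)
x0,y0=p-[50,60]
cv2.imwrite('pics/c4.png',cv2.resize(im[y0:y0+100,x0:x0+110],None,fx=6,fy=6)[...,::-1])
for n in (468,548):
  for z in (.0,.01,.02,.03): print(n,z,np.round((proj(m,np.r_[(N*n+T*nt(np.array(s['position'])[None,:2])[0,1])/1000,z])-[x0,y0])*6))
```

```text
[0.56228296 0.38628024 0.0060744 ] [-0.4273933   0.10651114 -0.00649358] [[507.84860481 455.48254163]]
[367 134]
468 0.0 [239. 315.]
468 0.01 [244. 302.]
468 0.02 [248. 288.]
468 0.03 [252. 275.]
548 0.0 [352. 421.]
548 0.01 [357. 409.]
548 0.02 [363. 396.]
548 0.03 [368. 382.]
```

View pics/c4.png

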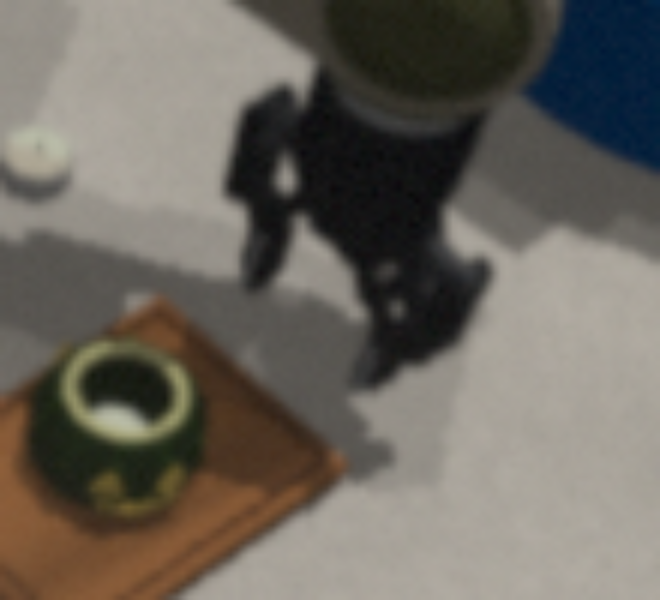

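The tips image at about z=0.02–0.026 (tips at about (257,290) and (370,388)), so there is room to go lower. I'll descend in small steps and watch the force.

Call:
arm_command(rows="0.2 0 0 3 0 0 0; 0.2 0 0 3 0 0 0; 0.2 0 0 2 0 0 0; 0.2 0 0 0 0 0 0")

```text
time_s: 5.53
position: [0.5623, 0.3868, -0.002]
tool_rot: [[0.131, 0.991, -0.001], [0.991, -0.131, -0.0], [-0.001, -0.001, -1.0]]
ft_force: [-0.0, 0.9, 0.1]
grip_width: 0.0683
```

Call:
arm_command(rows="0.2 0 0 2 0 0 0; 0.2 0 0 0 0 0 0")

```text
time_s: 5.7
position: [0.5624, 0.387, -0.0036]
tool_rot: [[0.131, 0.991, -0.0], [0.991, -0.131, -0.0], [-0.0, -0.0, -1.0]]
ft_force: [0.1, 0.2, -0.7]
grip_width: 0.0681
```

Call:
arm_command(rows="0.2 0 0 2 0 0 0; 0.2 0 0 0 0 0 0")

```text
time_s: 5.87
position: [0.5624, 0.3871, -0.0056]
tool_rot: [[0.13, 0.991, -0.0], [0.991, -0.13, -0.0], [-0.0, -0.0, -1.0]]
ft_force: [-0.1, 0.3, 0.6]
grip_width: 0.0684
```

Call:
arm_command(rows="0.2 0 0 2 0 0 0; 0.2 0 0 0 0 0 0")

```text
time_s: 6.03
position: [0.5624, 0.387, -0.0076]
tool_rot: [[0.131, 0.991, -0.0], [0.991, -0.131, -0.0], [-0.0, -0.0, -1.0]]
ft_force: [0.2, -0.1, 0.4]
grip_width: 0.0682
```

Call:
arm_command(rows="0.2 0 0 2 0 0 0; 0.2 0 0 0 0 0 0")

```text
time_s: 6.2
position: [0.5624, 0.387, -0.0097]
tool_rot: [[0.13, 0.991, -0.001], [0.991, -0.13, -0.0], [-0.0, -0.0, -1.0]]
ft_force: [0.7, -0.2, -0.4]
grip_width: 0.0682
```

Call:
arm_command(rows="0.2 0 0 1 0 0 0; 0.2 0 0 0 0 0 0")

```text
time_s: 6.37
position: [0.5625, 0.3871, -0.0105]
tool_rot: [[0.131, 0.991, -0.0], [0.991, -0.131, -0.0], [-0.0, -0.0, -1.0]]
ft_force: [-0.2, -0.1, 0.3]
grip_width: 0.0679
```

Run:
```python
from fr import *
im=cv2.imread('pics/s1.png')[...,::-1].copy(); m=eyes.camera_model('scene')
sd=cv2.imread('pics/d3.png')[...,::-1].copy(); md=eyes.camera_model('side')
for nm,I,mm,b in (('scene',im,m,(310,120,365,170)),('side',sd,md,(150,205,192,255))):
    h=cv2.cvtColor(I,cv2.COLOR_RGB2HSV); k=cv2.inRange(h,(18,40,120),(40,200,255)); M=np.zeros_like(k); M[b[1]:b[3],b[0]:b[2]]=k[b[1]:b[3],b[0]:b[2]]
    c=blob(M,close=3)[0]; q=nt(cast(mm,c,.068)); print(nm,cv2.boundingRect(c),cv2.minEnclosingCircle(q.astype(np.float32)))
```

```text
scene (328, 130, 20, 17) ((502.0192565917969, 334.7323303222656), 28.675765991210938)
side (157, 214, 23, 7) ((516.0123901367188, 327.767333984375), 25.991914749145508)
```

The lantern is at (n,t) ≈ (502,335), near the middle of the board, so the gripper body clears it by about 17 mm at contact. Now the slow push.

Call:
arm_command(rows="0.2 -4 0 0 0 0 0; 0.2 -4 0 0 0 0 0; 0.2 -4 0 0 0 0 0; 0.2 -4 0 0 0 0 0; 0.2 -4 0 0 0 0 0")

```text
time_s: 6.78
position: [0.56, 0.367, -0.0101]
tool_rot: [[0.131, 0.991, 0.0], [0.991, -0.131, 0.001], [0.001, 0.0, -1.0]]
ft_force: [0.2, 2.5, -0.3]
grip_width: 0.0683
```

Call:
arm_command(rows="0.2 -4 0 0 0 0 0; 0.2 -4 0 0 0 0 0; 0.2 -4 0 0 0 0 0; 0.2 -4 0 0 0 0 0")

```text
time_s: 7.12
position: [0.5578, 0.3512, -0.0102]
tool_rot: [[0.131, 0.991, 0.0], [0.991, -0.131, 0.0], [0.001, 0.0, -1.0]]
ft_force: [0.4, 2.5, -0.3]
grip_width: 0.068
```

```bash
python3 look.py p2
```

```text
tcp n,t [508.  420.2] z -0.0102 F [ 0.4  2.5 -0.3] 7.1167
n+ (np.float64(0.08), np.float64(573.0), np.float64(316.0)) t- (np.float64(0.27), np.float64(225.6), np.float64(507.5)) t+ max 407.1 n range 441.0 574.1
rect (array([507.9, 315.8]), array([133. , 182.3]), 0.3)
```

The board squared up to the gap (0.1–0.3°) with only 2.5 N. It sits about 2 mm to the near side, so I'll push on slightly diagonally to centre it.

Call:
arm_command(rows="0.2 -6 0.5 0 0 0 0; 0.2 -7 0.5 0 0 0 0; 0.2 -7 0.5 0 0 0 0; 0.2 -7 0.5 0 0 0 0; 0.2 -6 0.5 0 0 0 0")

```text
time_s: 7.58
position: [0.5559, 0.3175, -0.0103]
tool_rot: [[0.131, 0.991, -0.0], [0.991, -0.131, -0.0], [-0.0, -0.0, -1.0]]
ft_force: [0.2, 3.8, -0.0]
grip_width: 0.068
```

```bash
python3 look.py p3
python3 - <<'E'
from fr import *
im=cv2.imread('pics/p3s.png'); print(im.shape)
cv2.imwrite('pics/c5.png',cv2.resize(im[100:260,190:390],(750,600),interpolation=cv2.INTER_CUBIC))
E
```

```text
tcp n,t [510.4 386.4] z -0.0103 F [ 0.2  3.8 -0. ] 7.5833
n+ (np.float64(0.1), np.float64(575.4), np.float64(282.2)) t- (np.float64(-0.24), np.float64(192.3), np.float64(510.3)) t+ max 372.8 n range 444.3 576.3
rect (array([510.2, 282.2]), array([181.2, 132. ]), 90.0)
(384, 512, 3)
```

View pics/c5.png

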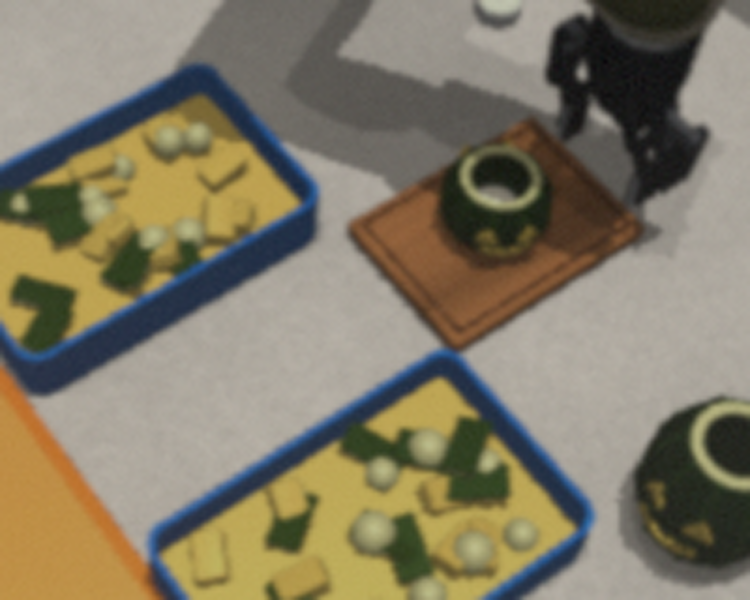

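The board now sits at n≈509.5 against a gap centre of about 509. It is square, with its front edge at the gap entrance and the lantern still in the middle. I'll push on, watching the side force.

Call:
arm_command(rows="0.2 -6 0 0 0 0 0; 0.2 -7 0 0 0 0 0; 0.2 -7 0 0 0 0 0; 0.2 -7 0 0 0 0 0; 0.2 -7 0 0 0 0 0")

```text
time_s: 8.05
position: [0.5514, 0.2839, -0.0103]
tool_rot: [[0.131, 0.991, -0.0], [0.991, -0.131, -0.0], [-0.0, -0.0, -1.0]]
ft_force: [0.1, 3.4, 0.4]
grip_width: 0.0684
```

Call:
arm_command(rows="0.2 -7 0 0 0 0 0; 0.2 -7 0 0 0 0 0; 0.2 -7 0 0 0 0 0; 0.2 -7 0 0 0 0 0; 0.2 -6 0 0 0 0 0")

```text
time_s: 8.47
position: [0.547, 0.2501, -0.0103]
tool_rot: [[0.131, 0.991, -0.0], [0.991, -0.131, -0.0], [-0.0, -0.0, -1.0]]
ft_force: [0.5, 2.9, -0.1]
grip_width: 0.0686
```

```bash
python3 look.py p4
```

```text
tcp n,t [510.2 318.5] z -0.0103 F [ 0.5  2.9 -0.1] 8.4667
n+ (np.float64(6.89), np.float64(570.5), np.float64(214.8)) t- (np.float64(-0.06), np.float64(124.9), np.float64(509.9)) t+ max 305.7 n range 443.8 576.1
rect (array([510. , 214.6]), array([181.6, 132.1]), 89.4)
```

The board is 50 mm into the gap with no side force. Continuing.

Call:
arm_command(rows="0.2 -6 0 0 0 0 0; 0.2 -8 0 0 0 0 0; 0.2 -8 0 0 0 0 0; 0.2 -8 0 0 0 0 0; 0.2 -8 0 0 0 0 0")

```text
time_s: 8.93
position: [0.542, 0.2124, -0.0103]
tool_rot: [[0.131, 0.991, -0.0], [0.991, -0.131, -0.0], [-0.0, -0.0, -1.0]]
ft_force: [1.6, 3.0, -0.9]
grip_width: 0.0684
```

Call:
arm_command(rows="0.2 -8 0 0 0 0 0; 0.2 -8 0 0 0 0 0; 0.2 -8 0 0 0 0 0; 0.2 -8 0 0 0 0 0; 0.2 -7 0 0 0 0 0")

```text
time_s: 9.35
position: [0.5369, 0.1737, -0.0103]
tool_rot: [[0.131, 0.991, -0.0], [0.991, -0.131, -0.0], [-0.0, -0.0, -1.0]]
ft_force: [0.4, 2.2, -0.4]
grip_width: 0.0683
```

```bash
python3 look.py p5
```

```text
tcp n,t [510.1 241.4] z -0.0103 F [ 0.4  2.2 -0.4] 9.35
n+ (np.float64(1.8), np.float64(563.6), np.float64(138.2)) t- (np.float64(0.65), np.float64(48.5), np.float64(510.1)) t+ max 228.8 n range 444.1 576.1
rect (array([510.1, 138.2]), array([181.4, 131.6]), 89.9)
```

Call:
arm_command(rows="0.2 -6 0 0 0 0 0; 0.2 -8 0 0 0 0 0; 0.2 -8 0 0 0 0 0; 0.2 -8 0 0 0 0 0; 0.2 -8 0 0 0 0 0")

```text
time_s: 9.82
position: [0.532, 0.1361, -0.0103]
tool_rot: [[0.13, 0.991, -0.0], [0.991, -0.13, 0.0], [0.0, -0.0, -1.0]]
ft_force: [-0.3, 3.3, -0.3]
grip_width: 0.0682
```

Call:
arm_command(rows="0.2 -8 0 0 0 0 0; 0.2 -8 0 0 0 0 0; 0.2 -8 0 0 0 0 0; 0.2 -8 0 0 0 0 0; 0.2 -8 0 0 0 0 0")

```text
time_s: 10.23
position: [0.5268, 0.0965, -0.0103]
tool_rot: [[0.131, 0.991, -0.0], [0.991, -0.131, 0.0], [-0.0, -0.0, -1.0]]
ft_force: [1.2, 3.2, -0.5]
grip_width: 0.0682
```

Call:
arm_command(rows="0.2 -8 0 0 0 0 0; 0.2 -8 0 0 0 0 0; 0.2 -8 0 0 0 0 0; 0.2 -8 0 0 0 0 0; 0.2 -7 0 0 0 0 0")

```text
time_s: 10.65
position: [0.5217, 0.0577, -0.0103]
tool_rot: [[0.131, 0.991, -0.0], [0.991, -0.131, -0.0], [-0.0, -0.0, -1.0]]
ft_force: [1.0, 3.0, -0.6]
grip_width: 0.0682
```

```bash
python3 look.py p6
```

```text
tcp n,t [509.9 124.5] z -0.0103 F [ 1.   3.  -0.6] 10.65
n+ (np.float64(0.0), np.float64(562.6), np.float64(13.7)) t- (np.float64(1.31), np.float64(-82.7), np.float64(507.8)) t+ max 112.1 n range 426.7 588.8
rect (array([506.2,  14.6]), array([162.1, 196.7]), 1.0)
```

Call:
arm_command(rows="0.2 -6 0 0 0 0 0; 0.2 -8 0 0 0 0 0; 0.2 -8 0 0 0 0 0; 0.2 -8 0 0 0 0 0; 0.2 -8 0 0 0 0 0")

```text
time_s: 11.12
position: [0.5167, 0.0201, -0.0103]
tool_rot: [[0.13, 0.991, -0.0], [0.991, -0.13, 0.0], [0.0, -0.0, -1.0]]
ft_force: [0.8, 2.5, 0.8]
grip_width: 0.0681
```

Call:
arm_command(rows="0.2 -8 0 0 0 0 0; 0.2 -8 0 0 0 0 0; 0.2 -8 0 0 0 0 0; 0.2 -8 0 0 0 0 0; 0.2 -8 0 0 0 0 0")

```text
time_s: 11.53
position: [0.5115, -0.0195, -0.0103]
tool_rot: [[0.131, 0.991, -0.0], [0.991, -0.131, 0.0], [0.0, -0.0, -1.0]]
ft_force: [-0.5, 2.6, -0.3]
grip_width: 0.0684
```

Call:
arm_command(rows="0.2 -8 0 0 0 0 0; 0.2 -8 0 0 0 0 0; 0.2 -8 0 0 0 0 0; 0.2 -8 0 0 0 0 0; 0.2 -7 0 0 0 0 0")

```text
time_s: 11.95
position: [0.5064, -0.0582, -0.0103]
tool_rot: [[0.131, 0.991, -0.0], [0.991, -0.131, -0.0], [-0.0, -0.0, -1.0]]
ft_force: [0.6, 3.8, -0.3]
grip_width: 0.0681
```

```bash
python3 look.py p7
python3 - <<'E'
import cv2
im=cv2.imread('pics/p7s.png'); cv2.imwrite('pics/c7.png',cv2.resize(im[130:340,80:360],(800,600)))
E
```

```text
tcp n,t [509.7   7.5] z -0.0103 F [ 0.6  3.8 -0.3] 11.95
n+ (np.float64(-6.27), np.float64(571.8), np.float64(-93.7)) t- (np.float64(0.25), np.float64(-183.2), np.float64(508.7)) t+ max -3.3 n range 427.8 589.6
rect (array([508.7, -93.6]), array([161.8, 180.9]), 0.2)
```

View pics/c7.png

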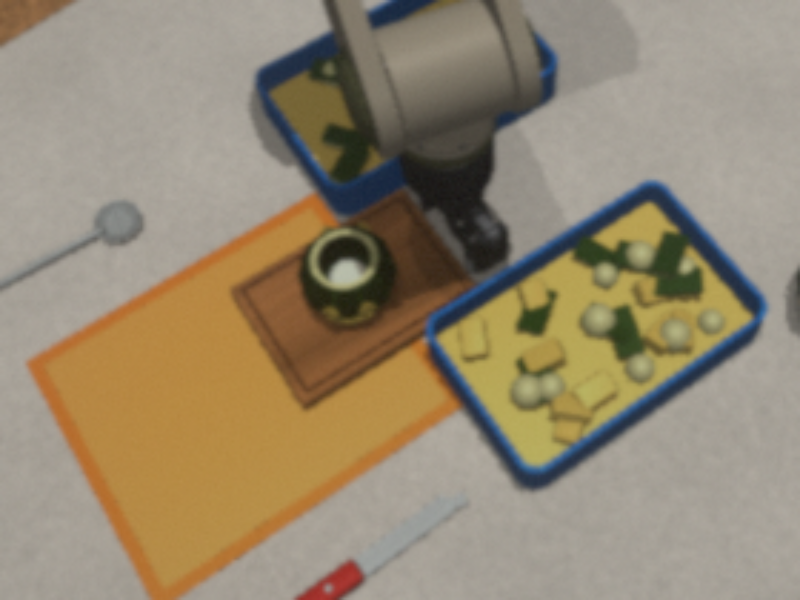

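The board is halfway onto the mat (corners about (235,290) and (305,405)), the lantern is centred, and the spoon and knife are clear. About 116 mm to go.

Call:
arm_command(rows="0.2 -6 0 0 0 0 0; 0.2 -8 0 0 0 0 0; 0.2 -8 0 0 0 0 0; 0.2 -8 0 0 0 0 0; 0.2 -8 0 0 0 0 0")

```text
time_s: 12.42
position: [0.5014, -0.0958, -0.0103]
tool_rot: [[0.131, 0.991, -0.0], [0.991, -0.131, 0.0], [0.0, -0.0, -1.0]]
ft_force: [0.7, 3.6, 0.2]
grip_width: 0.0683
```

Call:
arm_command(rows="0.2 -8 0 0 0 0 0; 0.2 -8 0 0 0 0 0; 0.2 -8 0 0 0 0 0; 0.2 -8 0 0 0 0 0; 0.2 -8 0 0 0 0 0")

```text
time_s: 12.83
position: [0.4962, -0.1355, -0.0103]
tool_rot: [[0.131, 0.991, -0.0], [0.991, -0.131, 0.0], [0.0, -0.0, -1.0]]
ft_force: [1.1, 3.5, 0.2]
grip_width: 0.0681
```

Call:
arm_command(rows="0.2 -8 0 0 0 0 0; 0.2 -8 0 0 0 0 0; 0.2 -7 0 0 0 0 0; 0.2 -6 0 0 0 0 0; 0.2 -4 0 0 0 0 0")

```text
time_s: 13.25
position: [0.4919, -0.1682, -0.0103]
tool_rot: [[0.131, 0.991, -0.0], [0.991, -0.131, -0.0], [-0.0, -0.0, -1.0]]
ft_force: [0.1, 3.1, 0.4]
grip_width: 0.0684
```

Call:
arm_command(rows="0.2 -2 0 0 0 0 0; 0.2 0 0 0 0 0 0; 0.2 6 0 0 0 0 0; 0.2 12 0 0 0 0 0; 0.2 14 0 0 0 0 0")

```text
time_s: 13.67
position: [0.4961, -0.1369, -0.0103]
tool_rot: [[0.131, 0.991, 0.0], [0.991, -0.131, -0.0], [-0.0, 0.0, -1.0]]
ft_force: [0.9, -0.2, 0.8]
grip_width: 0.0684
```

Call:
arm_command(rows="0.2 0 0 -20 0 0 0; 0.2 0 0 -30 0 0 0; 0.2 0 0 -35 0 0 0; 0.2 0 0 -35 0 0 0; 0.2 0 0 -35 0 0 0")

```text
time_s: 14.08
position: [0.4957, -0.1363, 0.1464]
tool_rot: [[0.129, 0.992, -0.0], [0.992, -0.129, -0.0], [-0.0, -0.0, -1.0]]
ft_force: [0.9, -0.4, -0.1]
grip_width: 0.0685
```

Call:
arm_command(rows="0.2 30 0 -20 0 0 0; 0.2 40 0 0 0 0 0; 0.2 40 0 0 0 0 0; 0.2 40 0 0 0 0 0; 0.2 30 0 0 0 0 0")

```text
time_s: 14.5
position: [0.5189, 0.0446, 0.1649]
tool_rot: [[0.129, 0.992, 0.0], [0.992, -0.129, 0.0], [0.0, 0.0, -1.0]]
ft_force: [1.2, -0.2, 0.2]
grip_width: 0.0682
```

Run:
```python
from fr import *
s=readout.observe(); print(np.round(s['position'],3),np.round(s['ft_force'],1),s['time_s'])
im,m=grab('scene','f.png'); h=cv2.cvtColor(im,cv2.COLOR_RGB2HSV)
k=cv2.inRange(h,(3,75,40),(16,215,165)); k[:190]=0; k[:,300:]=0
c=blob(cv2.morphologyEx(k,cv2.MORPH_OPEN,np.ones((3,3))),close=7)[0]; q=nt(cast(m,c,.016)); print('board',rect(q/1000)[:3])
k=cv2.inRange(h,(18,40,120),(40,150,255)); 
cv2.drawContours(im,[c],-1,(0,255,0),1)
cv2.imwrite('pics/fv.png',cv2.resize(im[110:340,60:420],(800,511))[...,::-1])
```

```text
[0.519 0.045 0.165] [ 1.2 -0.2  0.2] 14.5
board (array([ 510.3, -206.3]), array([133.7, 179.9]), 0.0)
```

View pics/fv.png

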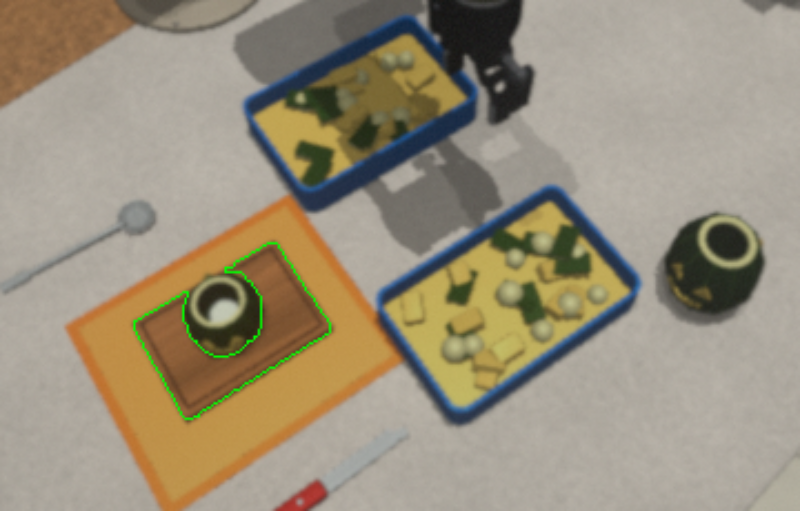

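The final picture shows the whole board inside the mat, the lantern standing near its middle, everything else in place and the arm clear. I'm handing in the job.

```bash
python3 -c "
from rig import env
print(env.close_job())"
```

```text
the job is handed in; nothing more can be done
None
```

The board is through the gap and lies wholly on the orange mat, with the lantern still standing near its middle. I pushed it with the two partly open fingers against its rear short edge. The job was handed in at about 14.5 s.

**Last checks**
- **Board:** the final picture put its centre at (n, t) ≈ (510, −206) mm. The mat's centre is about (519, −213), so the board has roughly 50 mm to spare on every side, and it lies square to the gap.
- **Forces:** the readings after each move stayed below about 4 N, with no sign of contact with the trays.
- **Other things:** the spoon, knife and big lantern look unmoved, and the arm was well clear. I did not check the candle at the end because it lies outside the final crop, but the fingers never went near it.

**What went wrong or disagreed**
- **First push missed:** the fingertips sat higher than I assumed, so they passed over the board's rear edge without touching anything. I backed off, lowered them and started again.
- **Board measurement:** the side camera placed the board about 8–9 mm from where the scene camera did. I relied on the scene and wrist views, which agreed within a few mm.
- **Lantern position:** the two cameras also differed by about 14 mm on the lantern at the start, and the side view of it was partial. At the end I judged its position on the board by eye and did not measure it again.

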